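Unpile the radio parts and kit them out, valve last

ROBOT

A 7-joint arm with a two-finger parallel gripper is mounted at the origin on the work surface. World frame = base frame: x ahead of the robot, y to its left, z up, the work surface at z = 0. Lengths are in m, angles in rad, forces in N, time in s.
With the tool pointing down it reaches from about 0.35 to 0.9 m from the base axis. Payload 8.1 kg.
Tool frame: the origin (TCP) lies on the front face of the gripper's body, between the roots of the fingers; the fingertips stand 66 mm ahead of it and the grasp point (between the pads) lies 47 mm ahead of it (arm.finger_overhang is the distance from the TCP to the fingertips, in m); z points along the fingers, y is the line along which they close (so a half turn about z gives the same grasp; the last joint's range is limited). The gripper opens to 92 mm and grips with 3 to 60 N. Pads are 19 mm wide; open, the fingers measure 130 mm over their backs; the gripper's body (75 mm by 190 mm) begins 47 mm behind the grasp point.
Start: joints at [-1.22, 0.434, 0.025, 1.573, -0.012, 1.134, -0.075], TCP at [0.274, 0.562, 0.292] pointing down, gripper open.
Joint ranges: [-2.62, 2.62], [-0.44, 2.09], [-1.27, 1.32], [0.08, 2.57], [-1.32, 4.46], [0.12, 2], [-2.74, 2.74]. Speed limits (rad/s): [2.22, 2.22, 3.01, 3.01, 3.14, 3.14, 3.14].

INTERFACE

Orientations are given as a rotation vector (axis times angle).
In Python, from cell import readout, cams, workorder, spotter, arm gives the robot as it stands.
- The arm moves only by the tool advance, called after ">>>" as name(argument=value, ...) on one line, values as JSON. Schema: {"type":"object","properties":{"ticks":{"type":"array","items":{"type":"number"},"minItems":5,"maxItems":50},"force":{"type":"number"},"only":{"type":"string"},"quiet":{"type":"boolean"},"lines":{"type":"string"}},"required":["ticks"],"additionalProperties":false}. ticks is one flat list of numbers that holds 1 to 10 rows one after another, with no inner brackets; each row has 5 numbers: dx, dy, dz in a scale on which 1.0 is 50 cm, then a turn about the tool's z in parts of the range, where 1.0 means 2 pi rad, then the opening from 0.0 (shut) to 1.0 (fully open); each row shifts and turns the commanded pose from where the row before left it, along the tool's axes as they then stand; what a row does not reach is not made up. A row lasts 1/10 s, in which the tool goes at most 0.05 m and 0.15 rad, less where a joint would pass 70% of its speed; a pose out of reach is approached as far as the arm can. The fingers move at their own pace and stop on an object; force is the grip in N (left out, the last holds). Time passes only in rows, so rows that do not move let the fingers close. The tool returns the time, the measured TCP pose, the force, the opening and the grip force at its end. only (a regular expression) keeps the lines of the reply that match it, lines (a string "A,B") keeps lines A to B, and quiet returns only ok. No shift or turn number may pass 1 either way. Input that does not fit is refused with a message, and nothing moves.
- readout.observe(): the state, without advancing time (a new reading comes with each control period).
- cams.get_image(name): name is "scene" or "side" or "wrist"; returns a dict with "image" (384x512x3 uint8, blue, green, red), "fx", "fy", "cx", "cy" (pixels), "cam_to_world" (4x4, takes a point from camera to world coordinates); the wrist camera has in their place "mount" (4x4, takes a point from camera to tool coordinates, whose origin is the TCP and whose axes are the flange's). Camera axes: x right, y down, z forward; pixel columns grow to the right and rows downward; lengths in m; the calibration is good to about 2 mm. A picture is of the moment at which its call begins: read the wrist's pose just before it. There is no depth.
- workorder.sign_off(): hands the job in; it is judged then, once.
Trained networks look in a picture, given as the dict that the camera call returned (one of the last four; its "shot" number tells which), for a name from the list of things; names that differ only in an ending like _2 or _b are one class to them, and where a whole thing is asked for, a point or a joint stands for the part that bears it (a point fixed in the world has none). Each returns a list of dicts, best first, with "score" (0 to 1); they miss things now and then, are a little off and sometimes report something else, mostly with a low value. They report only what shows in the picture. A call takes as long as a camera call. They do not tell look-alikes from the thing itself.
- spotter.boxes_of(picture, name): "centre" ([x, y, z] in m, in the coordinates of the camera as it stood for that picture, good to about 4 mm: the middle of the surface that is visible of it).
The state is a dict: "clock": time; "joints": joint angles; "dq": joint speeds; "joint_efforts": joint torques, N m; "position": TCP position; "ee_rot": TCP orientation; "force": force on the tool from outside, world axes, zero at the start; "ft_torque": the same for the moment, N m; "width": opening from 0.0 (shut) to 1.0 (fully open); "gripper_force": force on a finger pad.
Only numpy, scipy, OpenCV 4.12 (cv2) and the standard library are available. Lean on these libraries where they do the work, as an engineer would, in place of code of your own. Each camera call takes 0.05 s, during which the arm holds its last target. There are 200 camera calls.

TASK

Take the pile of radio parts apart and put each part flat in its own place: the brass dial hub in the round aluminium dish, the choke in the small tray, the black transformer in the large tray. Only when these three are put away, lift the tall valve out of the rack and stand it upright in the white ceramic cup. Leave the two short valves standing in the rack and let nothing topple.

Things in the scene. Friction and masses are not known exactly. Their poses are not given: they have to be found in the camera images.
- dial_hub: brass dial hub: knurled round drum, 32 mm diameter, 22 mm high, with a thin 18 mm disc 3 mm high on top; at the start on top of the pile, on the choke. Origin: centre of its underside, z up
- choke: choke, the smaller of the two iron-cored blocks: bright steel core with a brown wrapped winding, 48 mm (its x) by 38 mm (its y) by 30 mm high, flat top; at the start in the middle of the pile, on the transformer, long sides roughly parallel to it. Origin: centre of its underside, z up. 0.15 to 0.26 kg
- transformer: mains transformer, the larger iron-cored block: black steel, 66 mm (its x) by 54 mm (its y) by 40 mm high, flat top; at the start at the bottom of the pile, on the bench. Origin: centre of its underside, z up. 0.5 to 0.85 kg
- tall_valve: tall valve: blue glass tube on a brown foot, 21 mm diameter, 70 mm tall, top 12 mm tapering; about 35 g. In any of the three places of a wooden rack (50x135 mm, 18 high; one row of 27 mm wells, 10 deep, 40 apart), short valves in the other two. Origin: centre of underside, z up, 8 mm above bench in the rack; at the start x points across the row, y along it. Fingers fit only across the row.
- short_valve_a: one short valve: blue glass tube on a dark brown foot, 21 mm diameter, 48 mm tall, small glass tip on top; stands in the rack beside the tall valve and stays there. Origin: centre of its underside, z up; as at first, x points across the rack's row and y along it
- short_valve_b: the other short valve: blue glass tube on a dark brown foot, 21 mm diameter, 48 mm tall, small glass tip on top; stands in the rack beside the tall valve and stays there. Origin: centre of its underside, z up; as at first, x points across the rack's row and y along it
- large_tray: larger of two grey open rectangular trays, fixed, the place for the transformer: outside 100 mm (x) by 88 mm (y) by 12 mm high, inside 92 by 80 mm, walls 4 mm; inner floor 4 mm above the bench, rim 8 mm above that floor. Origin: centre of its underside on the bench, z up
- small_tray: smaller of the two grey open rectangular trays, fixed, the place for the choke (too small for the transformer): outside 72 mm (x) by 62 mm (y) by 12 mm high, inside 64 by 54 mm, walls 4 mm; inner floor 4 mm above the bench, rim 8 mm above that floor. Origin: centre of its underside on the bench, z up
- dish: wide shallow round aluminium dish, fixed, the place for the dial hub: 68 mm outside, 60 mm inside diameter, 9 mm high; inner floor 4 mm above the bench, rim 5 mm above that floor. Origin: centre of its underside on the bench, z up
- valve_cup: white ceramic round cup on a thin 60 mm square foot, fixed, the place for the tall valve: 52 mm outside, 44 mm inside diameter, 22 mm high; inner floor 4 mm above the bench, rim 18 mm above that floor. Origin: centre of its underside on the bench, z up
Things that resemble listed ones, but are neither listed nor needed, are in the scene too. Leave any blue look-alike of the transformer alone. There is more than one size of the valve_cup; the one meant has the size given above.

How it is judged:
On the way, in this order (a step that is already met when the one before it is completed fails the run):
1. dial hub in the dish, choke in the small tray and transformer in the large tray, while the tall valve is still in the rack (horizontal distance between dial_hub and dish below 0.016 m and z of dial_hub in the frame of dish between 0.001 and 0.007 m and angle between each of dial_hub, choke, transformer's own z axis and vertical below 0.1 rad and horizontal distance between choke and small_tray below 0.014 m and z of choke in the frame of small_tray between 0.001 and 0.007 m and horizontal distance between transformer and large_tray below 0.02 m and z of transformer in the frame of large_tray between 0.001 and 0.007 m and distance of tall_valve from where it was at the start of the episode below 0.02 m), for 0.2 s.
2. the tall valve stands upright in the ceramic cup (horizontal distance between tall_valve and valve_cup below 0.014 m and z of tall_valve in the frame of valve_cup between 0.001 and 0.007 m and angle between tall_valve's own z axis and vertical below 0.1 rad), for 0.2 s.
At the end, for the whole second after the job is handed in: Hub in dish (centres within 16 mm), choke in small tray (14), transformer in large tray (20), tall valve in cup (14): each upright within 0.1 rad, underside within 3 mm of the inner floor, at rest (under 20 mm/s). Short valves in the rack (moved under 30 mm, tilt under 0.6 rad) (all of step 2 and horizontal distance between dial_hub and dish below 0.016 m and z of dial_hub in the frame of dish between 0.001 and 0.007 m and angle between each of dial_hub, choke, transformer's own z axis and vertical below 0.1 rad and horizontal distance between choke and small_tray below 0.014 m and z of choke in the frame of small_tray between 0.001 and 0.007 m and horizontal distance between transformer and large_tray below 0.02 m and z of transformer in the frame of large_tray between 0.001 and 0.007 m and linear speed of each of dial_hub, choke, transformer, tall_valve below 0.02 m/s and distance of each of short_valve_a, short_valve_b from where it was at the start of the episode below 0.03 m and angle between each of short_valve_a, short_valve_b's own z axis and vertical below 0.6 rad); the robot touches nothing.
It fails at once if a short valve is carried off or knocked over (moved over 30 mm or tilted over 0.6 rad) (not (distance of short_valve_a from where it was at the start of the episode below 0.03 m) or not (angle between short_valve_a's own z axis and vertical below 0.6 rad) or not (distance of short_valve_b from where it was at the start of the episode below 0.03 m) or not (angle between short_valve_b's own z axis and vertical below 0.6 rad)).
It fails at once if a part of the pile or the tall valve topples (tilted over 0.8 rad) (angle between any of dial_hub, choke, transformer, tall_valve's own z axis and vertical above 0.8 rad).
It also fails if it takes over 128 s, if anything falls off the work surface, if the arm or the gripper's body presses on something with over 40 N, if the wrist force passes 120 N, or if a joint passes its speed limit or range.

## Working session

There is one attempt and no reset: what is moved stays moved. The work goes in short steps, Python scripts to look and compute and a tool call to move; the robot and the scene stay as the last step left them, time stands still between calls to the robot, and variables do not carry over. Pictures are saved under pics/ and viewed, at most 17 in all, crops included, and the job is handed in when it is done.

```bash
ls; mkdir -p pics
```

Create h.py:
```python
import numpy as np,cv2
from scipy.spatial.transform import Rotation as R
from cell import readout,cams,workorder,spotter,arm
NAMES="dial_hub choke transformer tall_valve short_valve_a large_tray small_tray dish valve_cup".split()
def shot(cam,fn=None):
    o=readout.observe(); p=cams.get_image(cam)
    if cam=="wrist":
        T=np.eye(4);T[:3,:3]=R.from_rotvec(o["ee_rot"]).as_matrix();T[:3,3]=o["position"]
        p["T"]=T@np.array(p["mount"])
    else: p["T"]=np.array(p["cam_to_world"])
    if fn: cv2.imwrite("pics/"+fn,p["image"])
    return p
def find(p,n,k=3,smin=.2):
    r=[]
    for d in spotter.boxes_of(p,n)[:k]:
        if d["score"]<smin: continue
        c=np.array(d["centre"]);w=p["T"]@np.append(c,1)
        r.append((round(d["score"],2),np.round(w[:3],4).tolist(),[int(p["fx"]*c[0]/c[2]+p["cx"]),int(p["fy"]*c[1]/c[2]+p["cy"])]))
    return r
def pix(p,u,v,z):
    d=p["T"][:3,:3]@np.array([(u-p["cx"])/p["fx"],(v-p["cy"])/p["fy"],1]);o=p["T"][:3,3]
    return (o+d*(z-o[2])/d[2])[:2]
def proj(p,w):
    c=np.linalg.inv(p["T"])@np.append(w,1);return p["fx"]*c[0]/c[2]+p["cx"],p["fy"]*c[1]/c[2]+p["cy"]
```

Run:
```python
from h import *
o=readout.observe();print(o["clock"],o["position"],R.from_rotvec(o["ee_rot"]).as_matrix().round(3).tolist(),o["width"],arm.finger_overhang)
for c in ("scene","side","wrist"):
    p=shot(c,c+"0.png");print(c,p["T"].round(2).tolist(),p["fx"])
    for n in NAMES:print(n,find(p,n,4))
print(readout.observe()["clock"])
```

```text
pics
0.0 [0.27383824 0.56135307 0.29142429] [[-0.899, 0.438, -0.001], [0.438, 0.899, -0.002], [-0.0, -0.002, -1.0]] 1.0001062765460669 0.0655
scene [[0.56, 0.6, -0.58, 1.13], [0.83, -0.41, 0.37, -0.32], [-0.01, -0.69, -0.73, 0.83], [0.0, 0.0, 0.0, 1.0]] 388.89311369427014
dial_hub [(0.56, [0.6147, 0.2358, 0.0892], [321, 181]), (0.24, [0.6222, -0.2317, 0.0388], [166, 279])]
choke [(0.56, [0.6141, 0.2341, 0.0595], [319, 189])]
transformer [(0.86, [0.6167, 0.2248, 0.0355], [316, 197]), (0.79, [0.6498, 0.1181, 0.0395], [293, 220])]
tall_valve [(0.7, [0.6315, -0.2655, 0.05], [153, 287])]
short_valve_a [(0.69, [0.6224, -0.2327, 0.0377], [166, 280]), (0.46, [0.6044, -0.1984, 0.04], [176, 266])]
large_tray [(0.62, [0.474, -0.0196, 0.0046], [215, 209])]
small_tray [(0.73, [0.6533, 0.001, 0.0043], [257, 250])]
dish [(0.86, [0.4316, -0.2304, 0.0078], [138, 232])]
valve_cup [(0.69, [0.4415, 0.3586, 0.0085], [312, 152]), (0.55, [0.4241, 0.2581, 0.0071], [283, 161])]
side [[1.0, -0.05, 0.06, 0.48], [-0.08, -0.68, 0.73, -0.61], [0.0, -0.73, -0.68, 0.68], [0.0, 0.0, 0.0, 1.0]] 435.7149990616865
dial
[... 287 characters left out ...]
[0.6129, -0.2441, 0.0362], [314, 318]), (0.57, [0.5997, -0.2041, 0.0398], [303, 297])]
large_tray [(0.88, [0.4767, -0.0298, 0.0042], [227, 237])]
small_tray [(0.89, [0.6555, -0.0026, -0.0009], [311, 224]), (0.36, [0.5982, -0.2073, 0.0401], [302, 298])]
dish [(0.61, [0.4324, -0.2316, 0.004], [205, 329]), (0.34, [0.5984, 0.2205, 0.0266], [272, 150])]
valve_cup [(0.89, [0.4222, 0.2449, 0.0047], [200, 154]), (0.56, [0.4377, 0.3469, 0.0063], [206, 130])]
wrist [[0.44, 0.87, 0.23, 0.21], [0.9, -0.42, -0.11, 0.59], [-0.0, 0.26, -0.97, 0.38], [0.0, 0.0, 0.0, 1.0]] 332.1751761312552
dial_hub []
choke []
transformer []
tall_valve []
short_valve_a []
large_tray []
small_tray []
dish []
valve_cup []
1.5
```

View pics/scene0.png

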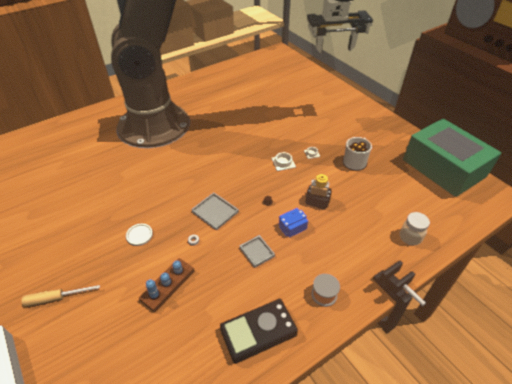

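View pics/side0.png

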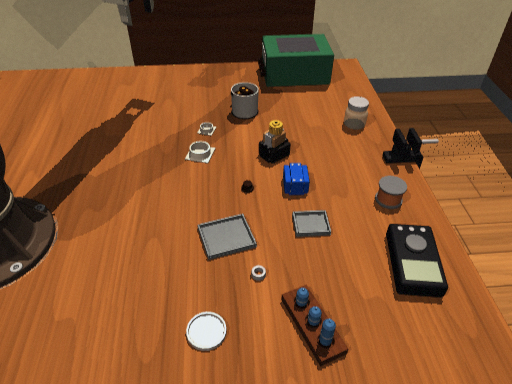

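The scene shows the pile at about (320,190), the blue look-alike at (293,220) and the large cup at (283,161) with a smaller one at (312,152). The dish is at (139,234). The side view shows the tall valve at the near end of the rack, (327,333). I'll move above the pile to measure it.

Careful with the scale: shifts go in shares of 50 cm and turns go in shares of 2 pi rad. That gives: -0.045 m is -0.09, -0.04 m is -0.08.

>>> advance(ticks=[-0.09,-0.032,0,0,1,-0.09,-0.032,0,0,1,-0.09,-0.032,0,0,1,-0.09,-0.032,0,0,1,-0.09,-0.032,0,0,1,-0.09,-0.032,0,0,1,-0.09,-0.032,0,0,1,-0.09,-0.032,0,0,1,-0.09,-0.032,0,0,1,-0.08,-0.02,0,0,1], force=15)

```text
clock: 2.5
position: [0.608, 0.2254, 0.2925]
ee_rot: [0.709, 3.06, -0.001]
force: [0.3, -0.5, -0.9]
width: 0.999
gripper_force: 0.0
```

Run:
```python
from h import *
o=readout.observe();print(o["clock"],o["position"],o["dq"].round(2) if hasattr(o["dq"],"round") else o["dq"])
p=shot("wrist","w1.png")
print(R.from_matrix(p["T"][:3,:3]).as_matrix().round(2).tolist(),p["T"][:3,3])
for n in NAMES:print(n,find(p,n,4))
```

```text
2.5 [0.6080033  0.22540878 0.29250498] [ 0.55  0.33  0.08 -0.53 -0.09  0.2   0.63]
[[0.44, 0.87, 0.23], [0.9, -0.42, -0.12], [-0.0, 0.26, -0.97]] [0.54504388 0.25709571 0.38383212]
dial_hub [(0.77, [0.6037, 0.243, 0.0928], [268, 171])]
choke [(0.74, [0.5931, 0.2419, 0.0618], [261, 155])]
transformer [(0.95, [0.5914, 0.2462, 0.0364], [263, 148]), (0.76, [0.6353, 0.1344, 0.0384], [189, 228]), (0.6, [0.5927, 0.2462, 0.0642], [265, 153])]
tall_valve []
short_valve_a [(0.71, [0.592, 0.2437, 0.0626], [262, 154])]
large_tray [(0.72, [0.4894, -0.0064, -0.0008], [30, 161])]
small_tray [(0.57, [0.6168, 0.0016, 0.0091], [92, 252])]
dish []
valve_cup [(0.62, [0.6155, 0.0045, 0.0085], [94, 250]), (0.56, [0.4411, 0.2477, 0.0025], [201, 13])]
```

View pics/w1.png

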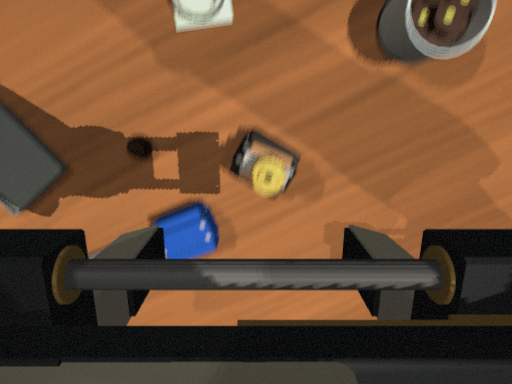

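The wrist view shows the hub at (268,176) on the choke and transformer, and the blue look-alike at (190,230). The arm was still moving, so I'll let it settle and take the measurement again.

>>> advance(ticks=[0,0,0,0,1,0,0,0,0,1,0,0,0,0,1])

```text
clock: 3.3
position: [0.6063, 0.2284, 0.2923]
ee_rot: [0.706, 3.061, 0.0]
force: [-0.2, -0.4, -0.5]
width: 1.002
gripper_force: 0.0
```

Run:
```python
from h import *
p=shot("wrist"); cv2.imwrite("pics/w2.png",cv2.resize(p["image"][90:250,130:370],None,fx=3,fy=3,interpolation=cv2.INTER_CUBIC))
o=readout.observe();print(o["position"],o["ee_rot"])
for n in NAMES[:3]+NAMES[5:7]+NAMES[8:]:print(n,find(p,n,4))
print(proj(p,[.605,.232,.097]))
```

```text
[0.60637474 0.22830165 0.29226393] [7.06667186e-01 3.06104569e+00 2.42182287e-05]
dial_hub [(0.77, [0.6052, 0.2456, 0.0916], [269, 174])]
choke [(0.91, [0.5956, 0.2447, 0.064], [262, 160])]
transformer [(0.95, [0.6331, 0.1344, 0.0377], [187, 229]), (0.6, [0.5908, 0.2488, 0.0376], [263, 150]), (0.37, [0.4918, -0.005, -0.0013], [31, 164])]
large_tray [(0.93, [0.4898, -0.005, -0.002], [30, 163])]
small_tray [(0.4, [0.617, 0.0043, 0.0092], [92, 253])]
valve_cup [(0.66, [0.4423, 0.2465, 0.0045], [199, 18])]
(np.float64(255.5802768486597), np.float64(182.2616206311801))
```

View pics/w2.png

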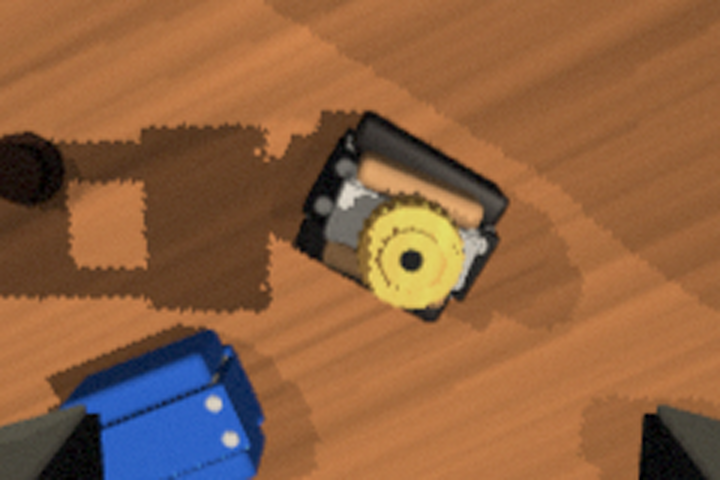

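Run:
```python
from h import *
P={c:shot(c) for c in("scene","side","wrist")}
for c in ("scene","side"):
    im=P[c]["image"]; b=(280,140,90,90) if c=="scene" else (230,100,90,90)
    x,y,w,h=b; cv2.imwrite(f"pics/c_{c}.png",cv2.resize(im[y:y+h,x:x+w],None,fx=4.4,fy=4.4,interpolation=cv2.INTER_CUBIC))
a=cv2.imread("pics/c_scene.png");b=cv2.imread("pics/c_side.png");cv2.imwrite("pics/cc.png",np.hstack([a,b]))
for n,z in (("dial_hub",.092),("transformer",.04),("large_tray",.006),("small_tray",.006),("valve_cup",.015)):
    for c in P:
        for s,w,(u,v) in find(P[c],n,3): print(n,c,s,(u,v),pix(P[c],u,v,z).round(4))
print("hub wrist pix",pix(P["wrist"],267,176,.095).round(4))
```

```text
dial_hub scene 0.71 (322, 180) [0.6134 0.2382]
dial_hub side 0.65 (275, 126) [0.6025 0.2293]
dial_hub wrist 0.93 (263, 172) [0.6006 0.2414]
transformer scene 0.91 (318, 197) [0.6215 0.225 ]
transformer scene 0.63 (293, 221) [0.6498 0.116 ]
transformer side 0.89 (272, 151) [0.5941 0.2017]
transformer side 0.82 (298, 178) [0.6402 0.1004]
transformer wrist 0.78 (265, 149) [0.5898 0.2505]
transformer wrist 0.63 (188, 228) [0.6313 0.1366]
large_tray scene 0.66 (215, 210) [ 0.4756 -0.0209]
large_tray side 0.73 (225, 237) [ 0.4724 -0.0295]
large_tray wrist 0.85 (32, 164) [0.4925 0.0011]
large_tray wrist 0.67 (264, 151) [0.596  0.2475]
small_tray scene 0.67 (256, 250) [ 0.6513 -0.0018]
small_tray scene 0.36 (139, 233) [ 0.4313 -0.2287]
small_tray side 0.56 (310, 224) [ 0.6507 -0.0077]
small_tray wrist 0.62 (93, 250) [0.614  0.0049]
valve_cup scene 0.62 (284, 161) [0.4297 0.2543]
valve_cup side 0.84 (201, 154) [0.4239 0.2353]
valve_cup side 0.64 (206, 129) [0.4367 0.3408]
valve_cup wrist 0.93 (202, 15) [0.444  0.2508]
hub wrist pix [0.6048 0.2432]
```

View pics/cc.png

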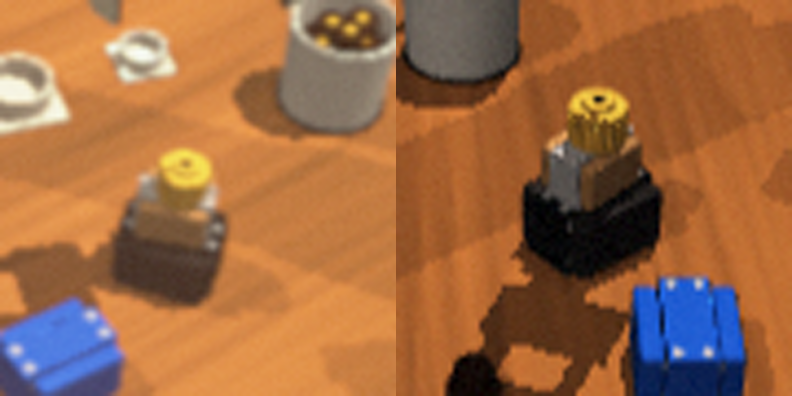

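Run:
```python
from h import *
P={c:shot(c) for c in("scene","side","wrist")}
px={"scene":(322.3,176.4),"side":(276.1,123),"wrist":(267,176)}
def tri(px):
    A=np.zeros((3,3));b=np.zeros(3)
    for c,(u,v) in px.items():
        p=P[c];d=p["T"][:3,:3]@np.array([(u-p["cx"])/p["fx"],(v-p["cy"])/p["fy"],1]);d/=np.linalg.norm(d);M=np.eye(3)-np.outer(d,d);A+=M;b+=M@p["T"][:3,3]
    x=np.linalg.solve(A,b);return x.round(4),[np.round(np.subtract(proj(P[c],x),px[c]),1).tolist() for c in px]
for c in px:
    for z in (.092,.095): print(c,z,pix(P[c],*px[c],z).round(4))
print(tri(px),tri({k:px[k] for k in("scene","side")}))
for c in P: print(c,{k:P[c][k] for k in P[c] if k not in("image","T","mount","cam_to_world")})
print(P["wrist"]["mount"])
# orientation: edges from wrist crop px (crop/3+offset)
f=lambda x,y:(130+x/3,90+y/3)
for a,b,z in (((370,113),(508,198),.04),((508,198),(435,320),.04),((370,113),(300,245),.04)):
    A=pix(P["wrist"],*f(*a),z);B=pix(P["wrist"],*f(*b),z);d=B-A;print(A.round(4),B.round(4),np.linalg.norm(d).round(4),np.degrees(np.arctan2(d[1],d[0])).round(1))
```

```text
scene 0.092 [0.6034 0.248 ]
scene 0.095 [0.6055 0.2456]
side 0.092 [0.6066 0.2414]
side 0.095 [0.6059 0.237 ]
wrist 0.092 [0.6055 0.2431]
wrist 0.095 [0.6048 0.2433]
(array([0.6058, 0.2438, 0.093 ]), [[-0.5, 0.9], [-0.4, -0.9], [0.9, 0.2]]) (array([0.6059, 0.245 , 0.0923]), [[-0.2, 0.9], [-0.5, -0.9]])
scene {'fx': 388.89311369427014, 'fy': 388.89311369427014, 'cx': 251.1916846700717, 'cy': 190.68505175949537, 'shot': 9}
side {'fx': 435.7149990616865, 'fy': 435.7149990616865, 'cx': 251.4841555910695, 'cy': 190.13134072711404, 'shot': 10}
wrist {'fx': 332.1751761312552, 'fy': 332.1751761312552, 'cx': 253.3054800856614, 'cy': 193.11777282304243, 'shot': 11}
[[ 3.41002835e-04 -9.65288597e-01 -2.61185390e-01  7.04044180e-02]
 [ 9.99999833e-01  4.51197108e-04 -3.61936957e-04  7.36704915e-04]
 [ 4.67219711e-04 -2.61185223e-01  9.65288590e-01 -9.13833871e-02]
 [ 0.00000000e+00  0.00000000e+00  0.00000000e+00  1.00000000e+00]]
[0.565  0.2492] [0.612  0.2795] 0.0559 32.8
[0.612  0.2795] [0.6408 0.2381] 0.0504 -55.2
[0.565  0.2492] [0.5952 0.2071] 0.0518 -54.3
```

Triangulating the hub top in all three cameras gives (0.606, 0.243), agreeing to within 1 px. I'll descend and grasp it.

In the tool's units: 0.04 m is 0.08, 0.03 m is 0.06.

>>> advance(ticks=[0.014,0.026,0.06,0,1,0,0,0.08,0,1,0,0,0.08,0,1,0,0,0.06,0,1,0,0,0.026,0,1,0,0,0,0,0.3,0,0,0,0,0.25,0,0,0,0,0.2,0,0,0,0,0.2,0,0,0,0,0.2], force=10)

```text
clock: 5.7
position: [0.6063, 0.2432, 0.1404]
ee_rot: [0.707, 3.06, 0.002]
force: [-0.0, 0.2, -0.6]
width: 0.611
gripper_force: 0.0
```

>>> advance(ticks=[0,0,0,0,0.2,0,0,0,0,0.2,0,0,0,0,0.2,0,0,0,0,0.2])

```text
clock: 6.1
position: [0.6058, 0.2429, 0.1393]
ee_rot: [-0.707, -3.061, 0.0]
force: [-0.8, 0.5, 0.5]
width: 0.332
gripper_force: 10.0
```

In the tool's units: -0.045 m is -0.09, -0.04 m is -0.08.

>>> advance(ticks=[0,0,-0.04,0,0.2,0,0,-0.08,0,0.2,0,0,-0.08,0,0.2,-0.01,-0.09,0,0,0.2,-0.01,-0.09,0,0,0.2,-0.01,-0.09,0,0,0.2,-0.01,-0.09,0,0,0.2,-0.01,-0.09,0,0,0.2,-0.01,-0.09,0,0,0.2,-0.01,-0.09,0,0,0.2])

```text
clock: 7.1
position: [0.4982, -0.0571, 0.2393]
ee_rot: [0.707, 3.061, 0.0]
force: [1.0, 0.5, -0.7]
width: 0.332
gripper_force: 10.0
```

>>> advance(ticks=[-0.01,-0.09,0,0,0.2,-0.01,-0.09,0,0,0.2,-0.01,-0.09,0,0,0.2,-0.01,-0.09,0,0,0.2,0,0,0,0,0.2,0,0,0,0,0.2,0,0,0,0,0.2,0,0,0,0,0.2])

```text
clock: 7.9
position: [0.4389, -0.2246, 0.2391]
ee_rot: [-0.703, -3.062, -0.001]
force: [-0.9, 0.7, -0.6]
width: 0.336
gripper_force: 10.0
```

Run:
```python
from h import *
P={c:shot(c) for c in("scene","side","wrist")}
print(readout.observe()["joints"])
for c in P:
    for s,w,(u,v) in find(P[c],"dish",2): print(c,s,w,(u,v),pix(P[c],u,v,.005).round(4))
w=P["wrist"]["image"];
a=cv2.resize(P["side"]["image"][90:180,230:320],(384,384),interpolation=cv2.INTER_CUBIC)
b=cv2.resize(P["scene"]["image"][150:230,270:350],(384,384),interpolation=cv2.INTER_CUBIC)
cv2.imwrite("pics/d.png",np.hstack([b,a])); cv2.imwrite("pics/wd.png",w)
```

```text
[ 0.13976052  0.27835179  0.28122838  1.97466263 -0.09771028  0.90141071
  1.59033159]
scene 0.58 [0.436, -0.2317, 0.0049] (138, 234) [ 0.4321 -0.2321]
side 0.67 [0.4318, -0.2325, 0.0023] (205, 330) [ 0.4312 -0.2322]
wrist 0.71 [0.4324, -0.2271, 0.0034] (247, 171) [ 0.4316 -0.2276]
```

View pics/d.png

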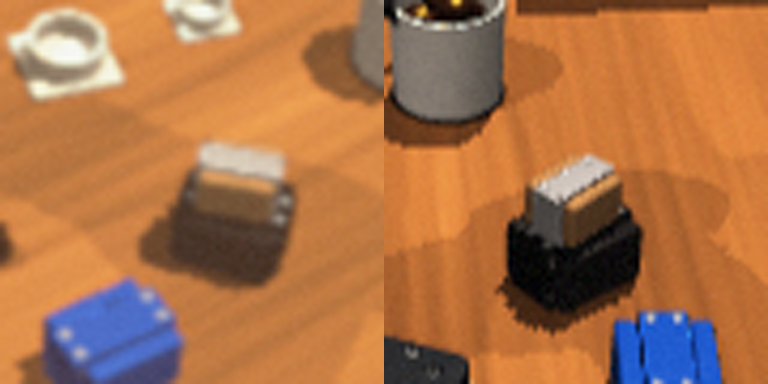

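The scene and side crops show the choke, at scene (240,175) in the crop, with its long core running at about +33° in the world. Next I'll place the hub in the dish at (0.4318, -0.2305), keeping the fingertips above the rim.

In the tool's units: 0.04 m is 0.08, -0.0085 m is -0.017.

>>> advance(ticks=[0.008,-0.017,0.06,0,0.2,0,0,0.08,0,0.2,0,0,0.08,0,0.2,0,0,0.06,0,0.2,0,0,0.03,0,0.2,0,0,0.017,0,0.2,0,0,0,0,0.2,0,0,0,0,0.2,0,0,0,0,0.2])

```text
clock: 9.1
position: [0.4316, -0.2322, 0.0767]
ee_rot: [0.706, 3.059, -0.0]
force: [0.3, -0.8, -0.9]
width: 0.335
gripper_force: 10.0
```

>>> advance(ticks=[0,0,0,0,0.45,0,0,0,0,0.5,0,0,0,0,0.5,0,0,0,0,0.5,0,0,0,0,0.5])

```text
clock: 9.6
position: [0.4309, -0.2319, 0.0758]
ee_rot: [0.707, 3.061, 0.0]
force: [0.1, -0.2, -0.4]
width: 0.504
gripper_force: 0.0
```

>>> advance(ticks=[0,0,-0.06,0,0.5,0,0,-0.09,0,1,0,0,-0.09,0,1,-0.02,0.06,-0.06,0,1,-0.03,0.08,-0.06,0,1,-0.03,0.08,-0.06,0,1,-0.03,0.08,0,0,1,-0.03,0.08,0,0,1,-0.03,0.08,0,0,1,-0.01,0.034,0,0,1])

```text
clock: 10.6
position: [0.6197, -0.0475, 0.2827]
ee_rot: [0.7, 3.063, 0.003]
force: [0.4, -0.7, -0.3]
width: 0.999
gripper_force: 0.0
```

>>> advance(ticks=[0,0,0,0,1,0,0,0,0,1,0,0,0,0,1])

```text
clock: 10.9
position: [0.6165, -0.0537, 0.2832]
ee_rot: [-0.71, -3.06, 0.001]
force: [0.0, -0.6, -0.3]
width: 0.998
gripper_force: 0.0
```

Run:
```python
from h import *
P={c:shot(c) for c in("scene","side","wrist")}
print(readout.observe()["joints"])
for c in P:
  for n in("small_tray","large_tray","dish","dial_hub"):
    for s,w,(u,v) in find(P[c],n,2): print(c,n,s,w,(u,v),pix(P[c],u,v,.005).round(4))
w=P["wrist"]["image"]
cv2.imwrite("pics/wt.png",w)
```

```text
[-0.16591823  0.43391451  0.23954908  1.61395996 -0.11157892  1.10697589
  1.21728811]
scene small_tray 0.88 [0.6555, 0.001, 0.0067] (257, 250) [0.6522 0.0007]
scene large_tray 0.6 [0.477, -0.0185, 0.0024] (216, 210) [ 0.4764 -0.0182]
scene dial_hub 0.43 [0.4416, -0.2304, 0.0277] (138, 230) [ 0.4195 -0.2269]
side small_tray 0.79 [0.6539, -0.0064, -0.001] (311, 225) [ 0.6525 -0.0097]
side large_tray 0.56 [0.4759, -0.0285, 0.0051] (226, 236) [ 0.4745 -0.0261]
side large_tray 0.49 [0.5986, -0.2034, 0.037] (302, 297) [ 0.6046 -0.1813]
side dish 0.66 [0.4352, -0.2422, 0.0013] (207, 336) [ 0.4344 -0.2434]
side dial_hub 0.74 [0.4369, -0.2371, 0.0246] (207, 326) [ 0.4346 -0.2251]
wrist small_tray 0.87 [0.6505, -0.001, 0.0015] (306, 173) [ 0.6487 -0.002 ]
wrist small_tray 0.58 [0.4779, -0.0265, -0.0002] (217, 37) [ 0.4787 -0.0266]
wrist large_tray 0.85 [0.4782, -0.0293, -0.0024] (215, 39) [ 0.4795 -0.0293]
wrist dish 0.78 [0.4389, -0.2203, 0.0064] (37, 87) [ 0.4377 -0.221 ]
wrist dish 0.28 [0.5948, 0.2208, 0.0394] (510, 24) [0.5987 0.2456]
wrist dial_hub 0.86 [0.4357, -0.2242, 0.0246] (20, 85) [ 0.4281 -0.236 ]
wrist dial_hub 0.61 [0.6514, 0.0001, -0.0008] (307, 173) [ 0.6492 -0.0009]
```

View pics/wt.png

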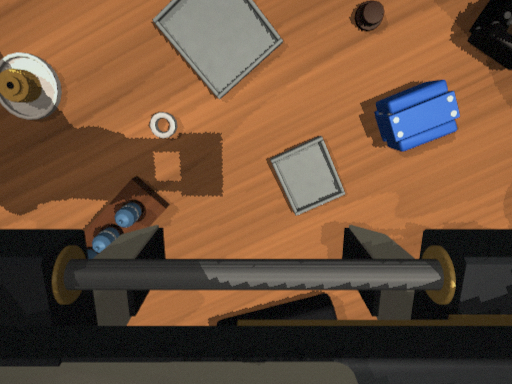

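Run:
```python
from h import *
p=shot("wrist")
print("hub",pix(p,13,85,.028).round(4),"dish",pix(p,27,86,.009).round(4))
q=np.array([pix(p,*c,.012) for c in((320,138),(344,194),(297,213),(269,158))]);print("small",q.mean(0).round(4))
for i in range(4):
    d=q[(i+1)%4]-q[i];print(np.linalg.norm(d).round(4),np.degrees(np.arctan2(d[1],d[0])).round(1))
q=np.array([pix(p,*c,.012) for c in((283,41),(220,97),(153,18))])
print("large",((q[0]+q[2])/2).round(4))
for i in range(2):
    d=q[i+1]-q[i];print(np.linalg.norm(d).round(4),np.degrees(np.arctan2(d[1],d[0])).round(1))
```

```text
hub [ 0.4341 -0.2274] dish [ 0.4348 -0.2261]
small [ 6.518e-01 -5.000e-04]
0.0698 -0.1
0.0571 -92.6
0.0717 -178.6
0.0591 85.7
large [ 0.4755 -0.0205]
0.0844 -76.1
0.0989 -165.4
```

The small tray's corners at (320,138), (344,194), (297,213) and (269,158) put it at (0.652, -0.001), yaw about -1°. The large tray is at (0.4755, -0.0215), yaw about 15°, and the hub sits centred in the dish at (13,85). I'll go back above the pile with the closing axis turned to 123°.

In the tool's units: 0.037 m is 0.074, 0.02 m is 0.04, -0.15 rad is -0.0239.

>>> advance(ticks=[0.04,0.074,0,0,1,0.04,0.074,0,0,1,0.04,0.074,0,0,1,0.04,0.074,0,0,1,0.04,0.074,0,0,1,0.04,0.074,0,0,1,0.04,0.074,0,0,1,0,0,0,-0.0207,1,0,0,0,-0.0239,1,0,0,0,-0.0239,1])

```text
clock: 12.7
position: [0.6051, 0.2429, 0.283]
ee_rot: [-0.026, -3.141, 0.001]
force: [0.1, 0.1, 0.2]
width: 0.999
gripper_force: 0.0
```

>>> advance(ticks=[0,0,0,-0.0239,1,0,0,0,-0.0239,1,0,0,0,-0.0239,1,0,0,0,-0.0239,1,0,0,0,0,1,0,0,0,0,1,0,0,0,0,1])

```text
clock: 13.4
position: [0.6052, 0.2423, 0.2832]
ee_rot: [0.887, -3.014, 0.0]
force: [0.3, 0.1, -0.1]
width: 1.003
gripper_force: 0.0
```

Run:
```python
from h import *
p=shot("wrist");o=readout.observe();print(o["joints"],R.from_rotvec(o["ee_rot"]).as_matrix().round(3).tolist())
for n in NAMES[:3]:print(n,find(p,n))
print(proj(p,[.604,.24,.07]))
x0,y0=150,70;im=p["image"][y0:y0+200,x0:x0+240]
cv2.imwrite("pics/wc.png",cv2.resize(im,None,fx=3,fy=3,interpolation=cv2.INTER_CUBIC))
```

```text
[-0.42347473  0.48814985 -0.05996901  1.50775082  0.03090607  1.14664687
  1.6550496 ] [[-0.84, -0.543, -0.0], [-0.543, 0.84, -0.0], [0.0, -0.0, -1.0]]
dial_hub []
choke [(0.68, [0.6053, 0.2427, 0.0615], [252, 178])]
transformer [(0.79, [0.6328, 0.1254, 0.0369], [140, 133])]
(np.float64(251.3693647836554), np.float64(177.79460459230611))
```

View pics/wc.png

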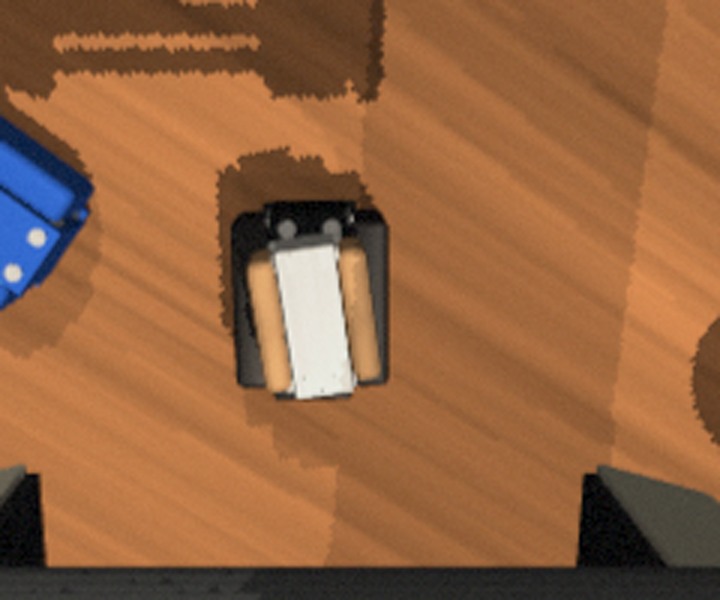

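The wrist crop shows the choke core running from (305,243) to (323,396), tilted about 6.7° from the tool x axis. The transformer beneath it spans (233..388, 205..395) and is aligned with the tool.

Run:
```python
from h import *
p=shot("wrist");o=readout.observe();M=R.from_rotvec(o["ee_rot"]).as_matrix()
f=lambda a,z:pix(p,150+a[0]/3,70+a[1]/3,z)
t=lambda w:(M[:2,:2].T@(w-o["position"][:2])).round(4)
a=f((305,243),.07);b=f((323,396),.07);d=t(a)-t(b);print("choke c",((a+b)/2).round(4),t((a+b)/2),np.linalg.norm(d),np.arctan2(d[1],d[0]))
l=[(248,255),(368,245),(380,380),(270,392)];q=np.array([f(c,.07) for c in l]);print("wind c",q.mean(0).round(4),t(q.mean(0)))
for l in ([(233,212),(388,210),(388,383),(238,388)],[(311,205),(311,400)]):
    q=np.array([f(c,.04) for c in l]);print("trafo",q.mean(0).round(4),t(q.mean(0)),[t(x).tolist() for x in q])
```

```text
choke c [0.6017 0.2424] [0.003  0.0019] 0.049231087739354286 -0.11604074924490419
wind c [0.6008 0.2427] [0.0035 0.0026]
trafo [0.6015 0.2414] [0.0036 0.0012] [[0.0336, -0.0251], [0.0343, 0.0266], [-0.0257, 0.0278], [-0.0275, -0.0246]]
trafo [0.603  0.2421] [0.002  0.0009] [[0.0359, 0.0009], [-0.0319, 0.0009]]
```

In the tool's units: 0.045 m is 0.09, 0.003 m is 0.006, -0.116 rad is -0.0185.

>>> advance(ticks=[0.006,0.004,0.06,-0.0185,1,0,0,0.09,0,1,0,0,0.09,0,1,0,0,0.06,0,1,0,0,0.029,0,1,0,0,0,0,0.6,0,0,0,0,0.3,0,0,0,0,0.3,0,0,0,0,0.3,0,0,0,0,0.3], force=25)

```text
clock: 14.65
position: [0.6021, 0.2426, 0.1199]
ee_rot: [-1.065, 2.954, 0.0]
force: [-0.2, -0.0, -0.7]
width: 0.615
gripper_force: 0.0
```

>>> advance(ticks=[0,0,0,0,0.3,0,0,0,0,0.3,0,0,0,0,0.3,0,0,0,0,0.3])

```text
clock: 15.05
position: [0.6018, 0.2422, 0.119]
ee_rot: [-1.065, 2.955, -0.0]
force: [-0.4, -0.5, 3.8]
width: 0.411
gripper_force: 24.9
```

In the tool's units: -0.04 m is -0.08, -0.0365 m is -0.073.

>>> advance(ticks=[0,0,-0.04,0,0.3,0,0,-0.08,0,0.3,0,0,-0.06,0,0.3,0.039,-0.073,0,0,0.3,0.039,-0.073,0,0,0.3,0.039,-0.073,0,0,0.3,0.039,-0.073,0,0,0.3,0.039,-0.073,0,0,0.3,0.039,-0.073,0,0,0.3])

```text
clock: 15.95
position: [0.651, -0.0025, 0.2081]
ee_rot: [1.066, -2.954, -0.001]
force: [0.5, 0.1, -2.6]
width: 0.411
gripper_force: 24.9
```

>>> advance(ticks=[0,0,0,0.0226,0.3,0,0,0,0.0226,0.3,0,0,0,0.0226,0.3,0,0,0,0.0226,0.3,0,0,0,0.0226,0.3,0,0,0,0,0.3,0,0,0,0,0.3,0,0,0,0,0.3])

```text
clock: 16.75
position: [0.6512, -0.0009, 0.2085]
ee_rot: [-0.023, -3.141, -0.0]
force: [0.0, -0.6, -2.7]
width: 0.411
gripper_force: 24.9
```

Run:
```python
from h import *
p=shot("wrist");o=readout.observe();print(o["joints"],R.from_rotvec(o["ee_rot"]).as_matrix().round(3).tolist())
for n in("small_tray","choke"):print(n,find(p,n))
cv2.imwrite("pics/ws.png",p["image"])
```

```text
[-0.15575819  0.54925434  0.11430766  1.60799554 -0.07147657  0.98870705
  1.5367607 ] [[-1.0, 0.015, -0.0], [0.015, 1.0, 0.0], [0.0, 0.0, -1.0]]
small_tray [(0.97, [0.6393, -0.0027, 0.0004], [250, 169])]
choke [(0.68, [0.6392, 0.0053, 0.1533], [264, 230])]
```

View pics/ws.png

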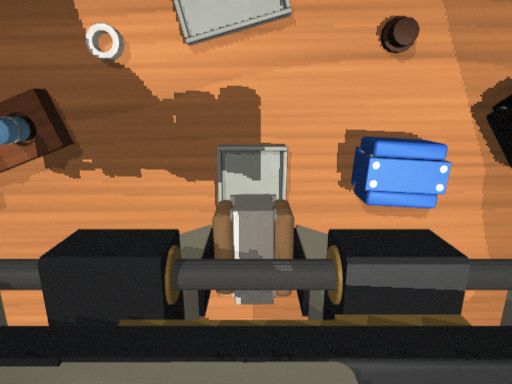

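The tray at (218..287, 147) lines up with the held choke, so I'll lower it.

In the tool's units: 0.03 m is 0.06, 0.02 m is 0.04.

```bash
python3 -c "
from h import *
p=shot('wrist');print(pix(p,252,147,.012),pix(p,218,147,.012),pix(p,287,147,.012))"
```

```text
[ 0.6177151  -0.00090481] [ 0.61724046 -0.03034121] [0.61820368 0.02939592]
```

>>> advance(ticks=[0,0,0.06,0,0.3,0,0,0.06,0,0.3,0,0,0.06,0,0.3,0,0,0.04,0,0.3,0,0,0.02,0,0.3,0,0,0.009,0,0.3,0,0,0,0,0.3,0,0,0,0,0.3])

```text
clock: 17.75
position: [0.6521, -0.0009, 0.0854]
ee_rot: [0.028, 3.14, 0.0]
force: [0.9, 0.5, -1.9]
width: 0.412
gripper_force: 24.9
```

In the tool's units: -0.05 m is -0.1, -0.04 m is -0.08.

>>> advance(ticks=[0,0,0.002,0,0.55,0,0,0,0,0.65,0,0,0,0,0.65,0,0,0,0,0.65,0,0,0,0,0.65,0,0,-0.08,0,0.65,0,0,-0.1,0,1,0,0,-0.1,0,1,0,0.02,-0.08,0,1,0.02,0.08,-0.036,0,1])

```text
clock: 18.75
position: [0.6445, 0.044, 0.2861]
ee_rot: [0.041, 3.134, -0.004]
force: [0.2, 0.4, -0.1]
width: 0.947
gripper_force: 0.0
```

>>> advance(ticks=[0.02,0.08,0,0,1,0.02,0.08,0,0,1,0.02,0.08,0,0,1,0.02,0.08,0,0,1,0.008,0.064,0,-0.0223,1,0,0,0,-0.0239,1,0,0,0,-0.0239,1,0,0,0,-0.0239,1,0,0,0,0,1,0,0,0,0,1])

```text
clock: 19.75
position: [0.6016, 0.2418, 0.2812]
ee_rot: [0.879, -3.016, -0.0]
force: [-0.6, 0.3, -0.7]
width: 1.003
gripper_force: 0.0
```

Run:
```python
from h import *
P={c:shot(c) for c in("scene","side","wrist")};p=P["wrist"];o=readout.observe();print(o["position"],o["joints"],R.from_rotvec(o["ee_rot"]).as_matrix().round(3).tolist())
for n in("choke","transformer","small_tray"):
  for c in P:print(n,c,find(P[c],n))
w=cv2.resize(p["image"][70:230,140:370],(552,384),interpolation=cv2.INTER_CUBIC)
s=cv2.resize(P["side"]["image"][180:260,270:350],(384,384),interpolation=cv2.INTER_CUBIC)
cv2.imwrite("pics/wtr.png",cv2.resize(np.hstack([w,s[:,:240]]),None,fx=1,fy=1))
```

```text
[0.6016082  0.24196095 0.28122498] [-0.42964838  0.48362759 -0.0531764   1.52025708  0.02725     1.13845348
  1.65190318] [[-0.842, -0.539, -0.0], [-0.539, 0.842, -0.0], [0.0, -0.0, -1.0]]
choke scene [(0.92, [0.6641, -0.001, 0.0279], [259, 248])]
choke side [(0.69, [0.4217, 0.2451, 0.0033], [200, 155]), (0.63, [0.6514, -0.0122, 0.0335], [312, 216])]
choke wrist [(0.88, [0.6518, 0.0093, 0.0285], [27, 89])]
transformer scene [(0.72, [0.6099, 0.2339, 0.0405], [317, 192]), (0.7, [0.6494, 0.1164, 0.0394], [293, 220])]
transformer side [(0.66, [0.6415, 0.0971, 0.0344], [298, 180]), (0.61, [0.5991, 0.2246, 0.0359], [272, 146])]
transformer wrist [(0.81, [0.6029, 0.2435, 0.0364], [253, 175]), (0.74, [0.63, 0.1306, 0.0386], [143, 138])]
small_tray scene [(0.71, [0.6703, -0.0178, 0.0059], [254, 258])]
small_tray side [(0.95, [0.6452, -0.0235, 0.0021], [308, 231])]
small_tray wrist [(0.56, [0.4229, 0.2596, 0.0038], [362, 30])]
```

View pics/wtr.png

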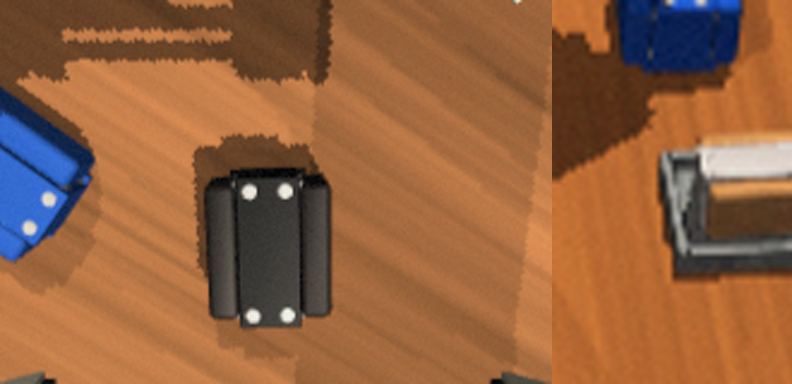

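The black transformer, with bolts at (249..288, 191..316) in the crop, is centred under the tool, and the choke sits in its tray. Next I'll grasp the transformer.

In the tool's units: 0.045 m is 0.09, 0.04 m is 0.08, -0.02 rad is -0.0032.

>>> advance(ticks=[0,0,0.08,-0.0032,1,0,0,0.09,0,1,0,0,0.09,0,1,0,0,0.07,0,1,0,0,0.05,0,1,0,0,0.023,0,1,0,0,0,0,0.6,0,0,0,0,0.5,0,0,0,0,0.45,0,0,0,0,0.45], force=45)

```text
clock: 21.35
position: [0.6024, 0.2424, 0.0812]
ee_rot: [-0.916, 3.003, 0.001]
force: [1.2, 0.2, -0.2]
width: 0.705
gripper_force: 0.0
```

>>> advance(ticks=[0,0,0,0,0.45,0,0,0,0,0.45,0,0,0,0,0.45,0,0,0,0,0.45])

```text
clock: 21.75
position: [0.6026, 0.2416, 0.0808]
ee_rot: [-0.915, 3.003, -0.001]
force: [1.0, -1.9, 6.3]
width: 0.587
gripper_force: 45.0
```

Careful with the scale: shifts go in shares of 50 cm and turns go in shares of 2 pi rad. That gives: -0.04 m is -0.08, 0.036 m is 0.072.

>>> advance(ticks=[0,0,-0.04,0,0.45,0,0,-0.08,0,0.45,0,0,-0.08,0,0.45,0.072,-0.042,0,0,0.45,0.072,-0.042,0,0,0.45,0.072,-0.042,0,0,0.45,0.072,-0.042,0,0,0.45,0.072,-0.042,0,0,0.45,0.072,-0.042,0,0,0.45,0.072,-0.042,0,0,0.45])

```text
clock: 22.75
position: [0.4729, -0.0219, 0.1793]
ee_rot: [0.917, -3.004, -0.001]
force: [1.5, -1.0, -5.7]
width: 0.58
gripper_force: 45.0
```

>>> advance(ticks=[0,0,0,0.0178,0.45,0,0,0,0.0178,0.45,0,0,0,0.0178,0.45,0,0,0,0,0.45,0,0,0,0,0.45,0,0,0,0,0.45])

```text
clock: 23.35
position: [0.4744, -0.0204, 0.1795]
ee_rot: [0.406, -3.115, -0.0]
force: [-0.3, -0.1, -5.7]
width: 0.582
gripper_force: 45.0
```

Run:
```python
from h import *
p=shot("wrist");o=readout.observe();print(o["position"],o["joints"],R.from_rotvec(o["ee_rot"]).as_matrix().round(3).tolist())
for n in("large_tray","transformer"):print(n,find(p,n))
cv2.imwrite("pics/wl.png",p["image"])
```

```text
[ 0.47442334 -0.02050144  0.17956732] [-0.09055837  0.33232118  0.0265942   2.06605662 -0.01293726  0.74373386
  1.77332396] [[-0.967, -0.256, -0.0], [-0.256, 0.967, 0.0], [0.0, 0.0, -1.0]]
large_tray [(0.9, [0.4449, -0.0323, -0.0029], [247, 151])]
transformer [(0.77, [0.4607, -0.0247, 0.1344], [250, 233])]
```

View pics/wl.png

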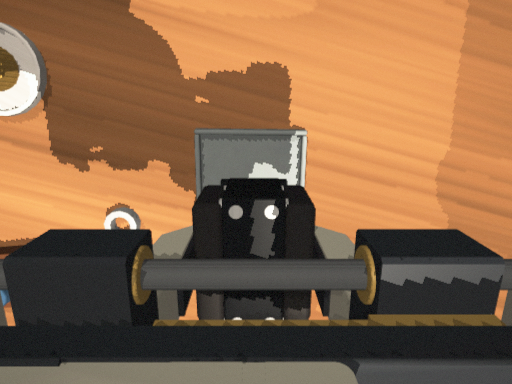

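The tray's far edge, (194..306, 130), puts it within 2 mm of the tool, so I'll lower the transformer.

In the tool's units: 0.03 m is 0.06, -0.002 m is -0.004.

>>> advance(ticks=[0,-0.004,0.05,0,0.45,0,0,0.06,0,0.45,0,0,0.04,0,0.45,0,0,0.026,0,0.45,0,0,0.012,0,0.45,0,0,0,0,0.45,0,0,0,0,0.45])

```text
clock: 24.2
position: [0.4755, -0.0226, 0.0861]
ee_rot: [-0.402, 3.115, -0.0]
force: [0.8, -0.9, -6.4]
width: 0.59
gripper_force: 45.0
```

>>> advance(ticks=[0,0,0,0,0.65,0,0,0,0,0.85,0,0,0,0,0.85,0,0,0,0,0.85,0,0,0,0,0.85])

```text
clock: 24.7
position: [0.4752, -0.0225, 0.0859]
ee_rot: [-0.401, 3.115, -0.0]
force: [-0.3, -0.4, -1.3]
width: 0.844
gripper_force: 0.0
```

In the tool's units: -0.05 m is -0.1, -0.0395 m is -0.079.

>>> advance(ticks=[0,0,-0.06,0,0.85,0,0,-0.1,0,0.9,0,0,-0.1,0,0.9,-0.023,-0.079,-0.08,0,0.9,-0.023,-0.079,-0.06,0,0.9,-0.023,-0.079,0,0,0.9,-0.023,-0.079,0,0,0.9,-0.023,-0.079,0,0,0.9,-0.023,-0.079,0,0,0.9,-0.023,-0.079,0,0,0.9])

```text
clock: 25.7
position: [0.6205, -0.2659, 0.2799]
ee_rot: [0.402, -3.116, -0.0]
force: [0.6, 0.4, -0.2]
width: 0.897
gripper_force: 0.0
```

>>> advance(ticks=[0,0,0,0.0236,0.9,0,0,0,0.0236,0.9,0,0,0,0.0236,0.9,0,0,0,0.0236,0.9,0,0,0,0.0236,0.9,0,0,0,0.0236,0.9,0,0,0,0.0236,0.9,0,0,0,0.0236,0.9,0,0,0,0.0236,0.9,0,0,0,0.0236,0.9])

```text
clock: 26.7
position: [0.6198, -0.2643, 0.2798]
ee_rot: [-1.812, -2.566, -0.0]
force: [0.3, -0.1, -0.0]
width: 0.9
gripper_force: 0.0
```

>>> advance(ticks=[0,0,0,0,0.9,0,0,0,0,0.9,0,0,0,0,0.9])

```text
clock: 27.0
position: [0.6199, -0.2644, 0.28]
ee_rot: [-1.8, -2.574, -0.0]
force: [0.1, 0.8, 0.5]
width: 0.9
gripper_force: 0.0
```

Run:
```python
from h import *
P={c:shot(c) for c in("scene","side","wrist")};p=P["wrist"];o=readout.observe();print(o["position"],o["joints"],R.from_rotvec(o["ee_rot"]).as_matrix().round(3).tolist())
for n in NAMES[:5]+["valve_cup"]:
  for c in P:print(n,c,find(P[c],n))
w=cv2.resize(p["image"][40:270,100:400],None,fx=1.67,fy=1.67,interpolation=cv2.INTER_CUBIC)
s=cv2.resize(P["side"]["image"][130:260,180:340],None,fx=1.83,fy=384/130,interpolation=cv2.INTER_CUBIC)
cv2.imwrite("pics/wv.png",np.hstack([w,s]))
print(w.shape,s.shape)
```

```text
[ 0.61984981 -0.26460935  0.28004621] [ 0.01592391  0.55355187  0.49781962  1.48499272 -0.27600459  1.17305163
  0.90649592] [[-0.341, 0.94, 0.0], [0.94, 0.341, 0.0], [0.0, 0.0, -1.0]]
dial_hub scene [(0.2, [0.6611, -0.0038, 0.0271], [257, 248])]
dial_hub side [(0.97, [0.4366, -0.2368, 0.0281], [207, 325]), (0.3, [0.4217, 0.2432, 0.0031], [200, 155])]
dial_hub wrist [(0.9, [0.4403, -0.2325, 0.0277], [92, 81])]
choke scene [(0.82, [0.6607, -0.0035, 0.0299], [257, 247])]
choke side [(0.57, [0.6184, -0.245, 0.0391], [318, 318])]
choke wrist []
transformer scene [(0.94, [0.4847, -0.0275, 0.0474], [213, 203]), (0.92, [0.6467, 0.1177, 0.038], [292, 220]), (0.37, [0.4221, 0.2587, 0.0062], [283, 161])]

[... 227 characters left out ...]
, [154, 287])]
tall_valve side [(0.72, [0.6155, -0.2761, 0.0524], [321, 331])]
tall_valve wrist []
short_valve_a scene [(0.7, [0.6049, -0.1995, 0.0385], [176, 267]), (0.66, [0.4247, 0.2633, 0.0075], [285, 160]), (0.59, [0.6224, -0.2291, 0.0419], [167, 278])]
short_valve_a side [(0.77, [0.613, -0.2437, 0.0395], [315, 317]), (0.51, [0.5974, -0.2057, 0.04], [301, 297])]
short_valve_a wrist [(0.93, [0.5937, -0.198, 0.0497], [251, 102]), (0.57, [0.6095, -0.2349, 0.0437], [253, 144])]
valve_cup scene [(0.51, [0.4243, 0.2609, 0.0049], [284, 161])]
valve_cup side [(0.8, [0.4221, 0.2431, 0.0047], [200, 155]), (0.52, [0.4386, 0.3509, 0.0077], [206, 129])]
valve_cup wrist []
(384, 501, 3) (384, 293, 3)
```

View pics/wv.png

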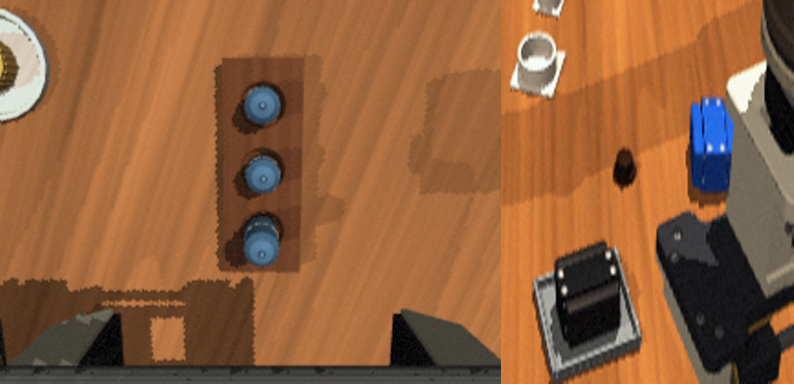

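The transformer sits in the large tray (side crop, about (585,300)). The tall valve's top is at crop pixel (261,250), with the row aligned to tool x. I'll work out its position now.

Run:
```python
from h import *
p=shot("wrist");o=readout.observe();M=R.from_rotvec(o["ee_rot"]).as_matrix()
f=lambda a,z:pix(p,100+a[0]/1.67,40+a[1]/1.67,z)
t=lambda w:(M[:2,:2].T@(w-o["position"][:2])).round(4)
for n,a,z in (("tall",(262,252),.077),("s1",(263,178),.056),("s2",(263,103),.056),("r",(217,58),.018),("r",(303,56),.018),("r",(219,268),.018),("r",(299,271),.018)):
    print(n,f(a,z).round(4),t(f(a,z)))
```

```text
tall [ 0.6255 -0.2696] [-0.0067  0.0036]
s1 [ 0.6133 -0.2338] [0.0311 0.0042]
s2 [ 0.5992 -0.1952] [0.0722 0.0041]
r [ 0.5645 -0.1798] [ 0.0984 -0.0233]
r [ 0.6128 -0.1612] [0.0996 0.0284]
r [ 0.6083 -0.3041] [-0.0333 -0.0243]
r [ 0.659  -0.2879] [-0.0354  0.0288]
```

In the tool's units: 0.04 m is 0.08, -0.0072 m is -0.0144.

>>> advance(ticks=[-0.0144,0.007,0.06,0,0.9,0,0,0.08,0,0.8,0,0,0.08,0,0.7,0,0,0.07,0,0.7,0,0,0.05,0,0.6,0,0,0.023,0,0.6,0,0,0,0,0.6,0,0,0,0,0.6,0,0,0,0,0.4], force=10)

```text
clock: 29.0
position: [0.6266, -0.2706, 0.1003]
ee_rot: [1.803, 2.569, 0.001]
force: [-0.3, -0.7, 1.0]
width: 0.552
gripper_force: 0.0
```

>>> advance(ticks=[0,0,0,0,0.3,0,0,0,0,0.25,0,0,0,0,0.2,0,0,0,0,0.15,0,0,0,0,0.15,0,0,0,0,0.15,0,0,0,0,0.15,0,0,0,0,0.15])

```text
clock: 29.8
position: [0.6258, -0.2701, 0.0988]
ee_rot: [1.804, 2.571, 0.0]
force: [-0.6, 0.6, 4.5]
width: 0.229
gripper_force: 10.0
```

In the tool's units: 0.043 m is 0.086, -0.04 m is -0.08.

>>> advance(ticks=[0,0,-0.03,0,0.15,0,0,-0.06,0,0.15,0,0,-0.08,0,0.15,0,0,-0.08,0,0.15,0.06,0,0,0,0.15,0.086,0,0,0,0.15,0.086,0,0,0,0.15,0.086,0,0,0,0.15,0.086,0,0,0,0.15,0.086,0,0,0,0.15])

```text
clock: 30.8
position: [0.5415, -0.0383, 0.2243]
ee_rot: [1.805, 2.571, 0.001]
force: [0.5, 1.0, 0.3]
width: 0.226
gripper_force: 10.0
```

>>> advance(ticks=[0.086,0,0,0,0.15,0.086,0,0,0,0.15,0.086,0,0,0,0.15,0.086,-0.008,0,0,0.15,0.086,-0.008,0,0,0.15,0.086,-0.008,0,0,0.15,0.08,0,0,0,0.15,0.04,0,0,0,0.15,0,0,0,0,0.15,0,0,0,0,0.15])

```text
clock: 31.8
position: [0.423, 0.2552, 0.224]
ee_rot: [1.804, 2.572, 0.0]
force: [-0.3, -0.6, -0.6]
width: 0.224
gripper_force: 10.0
```

>>> advance(ticks=[0,0,0,0.0239,0.15,0,0,0,0.0239,0.15,0,0,0,0.0239,0.15,0,0,0,0.0239,0.15,0,0,0,0,0.15,0,0,0,0,0.15,0,0,0,0,0.15])

```text
clock: 32.5
position: [0.4232, 0.2548, 0.2237]
ee_rot: [2.482, 1.926, 0.0]
force: [0.5, -0.7, -0.8]
width: 0.228
gripper_force: 10.0
```

Run:
```python
from h import *
P={c:shot(c) for c in("scene","side","wrist")};p=P["wrist"];o=readout.observe();print(o["joints"])
for n in ["valve_cup"]:
  for c in P:print(n,c,find(P[c],n))
cv2.imwrite("pics/wu.png",np.hstack([cv2.resize(p["image"],(512,384)),cv2.resize(P["side"]["image"][60:170,150:232],(286,384),interpolation=cv2.INTER_CUBIC)]))
```

```text
[-1.08354235  0.32090809  0.55290568  2.00689386 -0.21846062  0.87083075
 -0.66358408]
valve_cup scene [(0.54, [0.422, 0.2594, 0.0076], [283, 160]), (0.42, [0.4403, 0.3567, 0.0041], [311, 153])]
valve_cup side [(0.67, [0.4259, 0.2467, 0.0008], [202, 155]), (0.5, [0.4361, 0.3489, 0.0043], [206, 130])]
valve_cup wrist [(0.93, [0.4212, 0.2607, 0.0032], [249, 174]), (0.68, [0.4357, 0.355, 0.0029], [239, 69])]
```

View pics/wu.png

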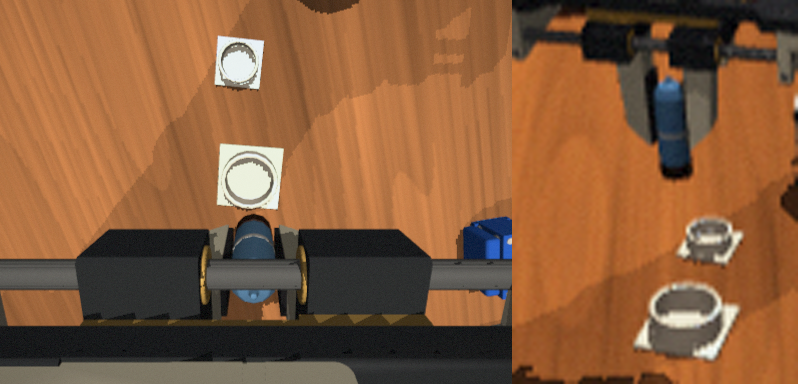

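The wrist view shows the intended cup with its rim centred at (249,178) and its foot corners from (219,145) to (278,209). The held valve's tip is at (253,298), and the smaller cup is at (239,63). I'll compute the offset and check that the valve is vertical.

Run:
```python
from h import *
P={c:shot(c) for c in("side","wrist")};p=P["wrist"];o=readout.observe();M=R.from_rotvec(o["ee_rot"]).as_matrix()
t=lambda w:(M[:2,:2].T@(w-o["position"][:2])).round(4)
for a,z in (((250,177),.003),((249,177.5),.022)): print(pix(p,*a,z).round(4),t(pix(p,*a,z)))
pos=o["position"]
for c in P:
    for dz in (-.0208,-.0908):
        print(c,np.round(proj(P[c],pos+[0,0,dz]),1))
print("seen side", 150+(668-512)*82/286,60+80*110/384, 150+(677-512)*82/286,60+172*110/384)
```

```text
[0.4204 0.2584] [ 0.0023 -0.0033]
[0.4206 0.2622] [ 0.0061 -0.004 ]
side [194.2  80.7]
side [196.8 108.2]
wrist [253.5 295.4]
wrist [253.4 228.5]
seen side 194.72727272727272 82.91666666666667 197.30769230769232 109.27083333333334
```

In the tool's units: 0.03 m is 0.06, 0.004 m is 0.008.

>>> advance(ticks=[0.008,-0.007,0.06,0,0.15,0,0,0.06,0,0.15,0,0,0.04,0,0.15,0,0,0,0,0.15,0,0,0.04,0,0.15,0,0,0.03,0,0.15,0,0,0.016,0,0.15,0,0,0.01,0,0.15,0,0,0,0,0.15,0,0,0,0,0.15])

```text
clock: 33.9
position: [0.4209, 0.2603, 0.0961]
ee_rot: [-2.484, -1.923, -0.001]
force: [-0.0, 0.4, -1.1]
width: 0.226
gripper_force: 10.0
```

Run:
```python
from h import *
P={c:shot(c) for c in("scene","side","wrist")}
a=cv2.resize(P["scene"]["image"][130:190,255:315],(380,380),interpolation=cv2.INTER_CUBIC)
b=cv2.resize(P["side"]["image"][110:170,170:230],(380,380),interpolation=cv2.INTER_CUBIC)
cv2.imwrite("pics/cup.png",np.hstack([a,b]))
```

```text
(no output)
```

View pics/cup.png

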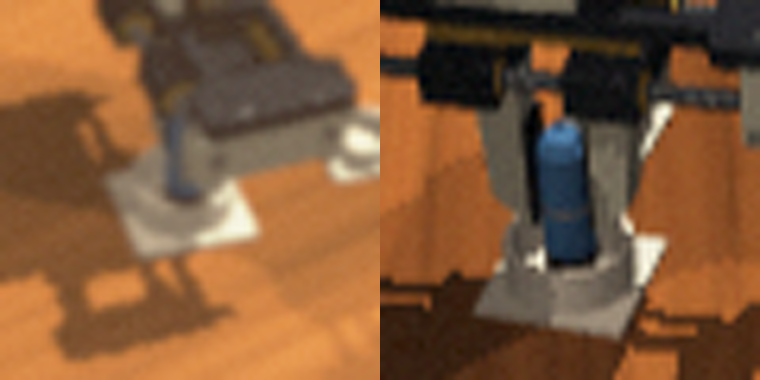

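The side crop shows the valve inside the cup, at (570,260) against a cup centre of about 571. I'll release it slowly and retreat.

In the tool's units: -0.04 m is -0.08, -0.03 m is -0.06.

>>> advance(ticks=[0,0,0.002,0,0.15,0,0,0,0,0.25,0,0,0,0,0.3,0,0,0,0,0.4,0,0,0,0,0.5,0,0,0,0,0.5,0,0,0,0,0.5,0,0,-0.04,0,0.5,0,0,-0.06,0,0.5,0,0,-0.08,0,0.5])

```text
clock: 35.05
position: [0.4198, 0.2595, 0.1845]
ee_rot: [2.484, 1.923, -0.005]
force: [0.1, 0.9, 0.4]
width: 0.499
gripper_force: 0.0
```

>>> advance(ticks=[0,0,-0.08,0,0.5,0,0,-0.08,0,0.5,-0.06,0,-0.06,0,0.5,-0.08,0,0,0,0.5,-0.08,0,0,0,0.5,-0.06,0,0,0,0.5,0,0,0,0,0.5,0,0,0,0,0.5,0,0,0,0,0.5,0,0,0,0,0.5])

```text
clock: 36.05
position: [0.3857, 0.1255, 0.2945]
ee_rot: [2.482, 1.925, -0.0]
force: [0.4, -0.3, -0.4]
width: 0.5
gripper_force: 0.0
```

Run:
```python
from h import *
P={c:shot(c) for c in("scene","side")}
for n in NAMES:
  for c in P:print(n,c,find(P[c],n,2,.4))
a=cv2.resize(P["scene"]["image"][130:310,120:320],(400,360),interpolation=cv2.INTER_CUBIC)
b=cv2.resize(P["side"]["image"][110:370,170:350],(249,360),interpolation=cv2.INTER_AREA)
d=cv2.resize(P["side"]["image"][120:170,175:225],(150,360),interpolation=cv2.INTER_CUBIC)
cv2.imwrite("pics/end.png",np.hstack([a,b,d]))
```

```text
dial_hub scene [(0.55, [0.4415, -0.2324, 0.0258], [137, 231])]
dial_hub side [(0.82, [0.4324, -0.2353, 0.0237], [204, 325])]
choke scene [(0.79, [0.6627, -0.0017, 0.0284], [258, 247])]
choke side [(0.79, [0.6523, -0.0092, 0.0304], [312, 216])]
transformer scene [(0.85, [0.4872, -0.0259, 0.0463], [214, 203]), (0.83, [0.6513, 0.1197, 0.037], [294, 221])]
transformer side [(0.84, [0.6374, 0.0997, 0.0321], [296, 180]), (0.65, [0.4764, -0.0402, 0.0417], [226, 228])]
tall_valve scene [(0.45, [0.4268, 0.2599, 0.0421], [285, 153])]
tall_valve side [(0.56, [0.6483, -0.0236, 0.0017], [310, 231]), (0.53, [0.415, 0.2538, 0.041], [196, 141])]
short_valve_a scene [(0.44, [0.6226, -0.2307, 0.0386], [167, 279])]
short_valve_a side [(0.73, [0.6133, -0.2457, 0.0405], [315, 318]), (0.6, [0.5969, -0.2036, 0.0417], [301, 296])]
large_tray scene [(0.73, [0.4995, -0.0426, 0.005], [212, 219])]
large_tray side [(0.87, [0.4666, -0.0487, 0.003], [222, 245])]
small_tray scene [(0.62, [0.6732, -0.0196, 0.0074], [255, 259])]
small_tray side [(0.62, [0.6475, -0.0224, 0.0057], [309, 229])]
dish scene [(0.54, [0.4421, -0.231, 0.0065], [139, 235])]
dish side [(0.79, [0.4355, -0.2387, 0.0025], [207, 334])]
valve_cup scene [(0.56, [0.4344, 0.2521, 0.0036], [284, 164])]
valve_cup side [(0.58, [0.4368, 0.3486, 0.007], [206, 129]), (0.56, [0.424, 0.2359, 0.0019], [201, 158])]
```

View pics/end.png

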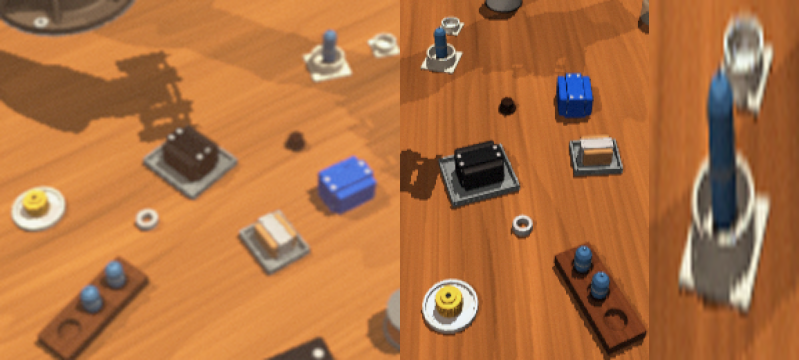

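Everything is in place: the hub is in the dish at (38,205), the choke at (272,235), the transformer at (190,155), and the tall valve stands upright in the cup at (328,50). Both short valves are still in the rack. I'm handing the job in.

```bash
python3 -c "
from cell import workorder
print(workorder.sign_off())"
```

```text
the job is handed in; nothing more can be done
None
```

The job is handed in at about 36 s: the hub is in the dish, the choke in the small tray, the transformer in the large tray, and the tall valve upright in the cup, with both short valves still standing in the rack; the sign-off returned no verdict, so this rests on the last camera pictures.

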